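# Pin the pivot of a stitching pony

### The job

Put the pivot of the stitching pony together: bring the two loose packers and the front jaw square over the clamped back jaw so that their holes line up, then take the straight-handled pivot pin from the tool rack and pass it down through all of them and through the back jaw's eccentric bush until its brass collar sits fully home on the front jaw. The bush's hole is hidden and a little off the jaw's axis, so feel for it gently with the pin and never force it; leave the front jaw lying straight over the back jaw, and do not disturb the awl, the glue pot, the wax or the mallet.

Things in the scene. Friction and masses are not known exactly. Their poses are not given: they have to be found in the camera images.
- back_jaw: Back jaw, beech 300 x 44 x 18 mm, fixed on two 24 mm high, 100 mm wide battens (x 55-95, 170-210). Origin: on the bench below its pivot axis; x to the head, y across, z up. Wood z 24-42, x -35 (butt end) to 265, y -22 to 22 mm; head pad to z 52. A steel bush, stuck fast, flush, 18 mm thick, has the 11.2 mm through hole 3 mm off the z axis, in an unknown direction, hidden by the packers.
- packer_low: Lower packer: loose browner wood block 70 x 44 x 10 mm, 24 g, with an 11.2 mm through hole in its middle, lying on the back jaw. Origin: centre of the hole, underside; x along its length. Its hole is on the back jaw's z axis when it is flush with that jaw's butt end and sides. Starts 2 to 6 mm beyond the butt end, up to 6 mm to one side, turned up to 0.12 rad.
- packer_high: Upper packer: the same as the lower one and lying on it. Starts 5 to 9 mm beyond the back jaw's butt end, up to 6 mm to one side, turned up to 0.12 rad.
- front_jaw: Front jaw: loose, pale beech, 300 x 44 x 16 mm, 110 to 220 g, on the upper packer and on the head pads. Origin: centre of its 11.2 mm through hole, underside; x from hole to head, butt end at x -35, sides at y -22 and 22 mm. In place, underside 62 and top 78 mm above the bench. Starts 8 to 14 mm beyond the back jaw's butt end, up to 6 mm to one side, turned up to 0.05 rad.
- pin: Pivot pin, 85 g: steel shank 10 mm thick, 66 mm long, the flat tip chamfered 1 mm; brass collar 26 mm thick (z 66 to 74 mm); straight round brown wooden handle 31 mm thick (z 74 to 106 mm), low dome to 111.5 mm. Origin: centre of the tip; z towards the handle. Starts upright in an outer hole of the rack, collar resting on its top. Fully home, its tip is 12 mm above the bench.
- rack: Tool rack, fixed dark wood block 64 x 190 x 84 mm with three 12.5 mm holes from above, 60 mm apart in a row along its y axis. Origin: centre of its underside, z up. Pin and awl stand in the outer holes, in either order; the middle one is empty.
- awl: Awl standing in the other outer hole of the rack: dark pear-shaped handle of 34 mm greatest diameter, its top 46 mm above the rack's top plus a 12 mm ferrule. Origin: tip of the blade, z up. Not to be moved.
- glue_pot: Cream plastic glue pot 75 x 105 mm, 114 mm high, loose. Origin: under its middle. Not to be moved.
- wax: Yellow block of beeswax 55 x 42 x 24 mm, loose. Origin: centre of the underside. Not to be moved.
- mallet: Lying mallet: white plastic head of 60 mm diameter, 90 mm long along y, with a wooden handle 170 mm long to -x, loose. Origin: on the bench under the head's middle. Not to be moved.

How it is judged (in metres and radians):
On the way, in this order (a step that is already met when the one before it is completed fails the run):
1. the holes of front jaw and both packers are in line, within 2 mm (horizontal distance between each of packer_low, packer_high and front_jaw below 0.002 m and horizontal distance between front_jaw and back_jaw below 0.006 m), for 0.2 s.
2. the pin's tip has passed right through the back jaw's bush (horizontal distance between pin and back_jaw below 0.006 m and height (world z) of pin below 0.022 m), for 0.1 s.
At the end, for the whole second after the job is handed in: Pin upright (0.05 rad) through all four parts within 6 mm of the back jaw's origin, collar home (tip at most 14 mm above the bench); holes of packers and front jaw within 2 mm of it; stack flat, in order; front jaw parallel to the back jaw within 0.04 rad, packers 0.15 rad; released, at rest (height (world z) of pin below 0.014 m and horizontal distance between pin and back_jaw below 0.006 m and horizontal distance between each of packer_low, packer_high, front_jaw and pin below 0.002 m and angle between pin's own z axis and vertical below 0.05 rad and z of packer_low in the frame of back_jaw above 0.04 m and z of packer_high in the frame of back_jaw above 0.05 m and z of front_jaw in the frame of back_jaw between 0.06 and 0.064 m and angle between the x axis of front_jaw and the x axis of back_jaw, either way round below 0.04 rad and angle between the x axis of each of packer_low, packer_high and the x axis of back_jaw, either way round below 0.15 rad and linear speed of each of pin, front_jaw below 0.01 m/s); the robot touches nothing.
It fails at once if the pin is forced: it bears on a part of the pony with more than 35 N (contact force between pin and front_jaw above 35 N or contact force between pin and packer_high above 35 N or contact force between pin and packer_low above 35 N or contact force between pin and back_jaw above 35 N).
It fails at once if the awl, glue pot, wax or mallet is moved by more than 15 mm (distance of any of awl, glue_pot, wax, mallet from where it was at the start of the episode above 0.015 m).
It also fails if it takes over 72 s, if anything falls off the work surface, if the arm or the gripper's body presses on something with over 40 N, if the wrist force passes 120 N, or if a joint passes its speed limit or range.

### The arm

A 6-joint arm with a two-finger parallel gripper is mounted at the origin on the work surface. World frame = base frame: x ahead of the robot, y to its left, z up, the work surface at z = 0. Lengths are in m, angles in degrees, forces in N, time in s.
With the tool pointing down it reaches from about 0.25 to 0.725 m from the base axis. Payload 9.7 kg.
Tool frame: the origin (TCP) lies at the very end of the fingers, on their centre line; the grasp point (between the pads) lies 19 mm behind it (bot.hold_point_z is the distance from the TCP to the grasp point, in m); z points along the fingers, y is the line along which they close (so a half turn about z gives the same grasp; the last joint's range is limited). The gripper opens to 85 mm and grips with 20 to 120 N. Pads are 22 mm wide; open, the fingers measure 114 mm over their backs; the gripper's body (76 mm by 85 mm) begins 54 mm behind the grasp point. The pads swing forward as they close: fully open they stand 13 mm farther back than shut.
Start: joints at [-75, 4.979, 10.078, 95.1, 0, 90], TCP at [0.142, -0.531, 0.231] pointing down, gripper open.
Joint ranges: [-179.16, 179.16], [-48.56, 103.87], [-65.8, 70.77], [-126.05, 130.52], [-82.76, 87.17], [-180, 180]. Speed limits (degrees/s): [127.2, 127.2, 147.25, 180, 180, 180].

### API

Orientations are given as [roll, pitch, yaw] about the fixed x, y, z axes, in that order (R = Rz(yaw) Ry(pitch) Rx(roll)).
In Python, from workcell import bot gives the robot as it stands.
- The arm moves only by the tool play_rows, never from a script. Its argument "targets" is a list of rows, each an object with "grip": the closure in counts, from 0 (fully open) to 255 (shut); "linear": the shift along the world's x, y, z in cm, a list of three; "delta_rot": the turn, a rotation vector about the world's x, y, z in rad, a list of three. A call has 1 to 10 rows; each row is the pose to reach, as a shift and turn from the pose commanded when the call began; what a row does not reach only later rows make up. A row lasts 1/10 s, in which the tool goes at most 50 mm and 8.59 degrees, less where a joint would pass 70% of its speed; a pose out of reach is approached as far as the arm can. A call with a gripper value outside its range is refused whole. The fingers move at their own pace and stop on an object; "force" is the grip in N (left out, the last holds). Time passes only in rows, so rows that repeat a pose let the fingers close. It gives the time, the measured TCP pose, the force, the opening and the grip force at its end, in the units of the state.
- bot.get_obs(): the state, without advancing time (a new reading comes with each control period).
- bot.camera(name): name is "side" or "top" or "wrist"; returns a dict with "color" (400x640x3 uint8, red, green, blue), "range_z" (400x640 float32, m along the optical axis (not along the pixel's ray), 0 where there is no reading), "fov_y" (degrees; the focal length in pixels is half the picture's height over the tangent of half this angle, whatever the lens; pixels are square), "cx", "cy" (the principal point, pixels), "dist_coeffs" ([k1, k2, p1, p2, k3] as OpenCV has them; the pictures are not rectified), "world_to_cam" (4x4, takes a point from world to camera coordinates). Camera axes: x right, y up, looking along -z (the intrinsics and any distortion apply to the point x, -y, -z); pixel columns grow to the right and rows downward; lengths in m; the calibration is good to about 2 mm. A picture is of the moment at which its call begins.
- bot.job_done(): hands the job in; it is judged then, once.
Trained networks look in a picture, given as the dict that the camera call returned (one of the last four; its "shot" number tells which), for a name from the list of things; names that differ only in an ending like _2 or _b are one class to them, and where a whole thing is asked for, a point or a joint stands for the part that bears it (a point fixed in the world has none). Each returns a list of dicts, best first, with "conf" (0 to 1); they miss things now and then, are a little off and sometimes report something else, mostly with a low value. They report only what shows in the picture. A call takes as long as a camera call.
- bot.search_frame(picture, target): "box" ([left, top, right, bottom] in pixels, round what is visible of it).
- bot.trace(picture, target): "pixels" (400x640 bool, what is visible of it) and "box" ([left, top, right, bottom] in pixels, round what is visible of it).
- bot.pinpoint(picture, target): "pixel" ([column, row] in pixels: a listed point, or the origin of a listed thing).
The state is a dict: "time": time; "q": joint angles; "qd": joint speeds; "joint_efforts": joint torques, N m; "ee_pos": TCP position; "tcp_rot": TCP orientation; "wrist_force": force on the tool from outside, world axes, zero at the start; "torque": the same for the moment, N m; "opening": finger opening in m; "grasp_force": force on a finger pad.
Only numpy, scipy, OpenCV 4.12 (cv2) and the standard library are available. Lean on these libraries where they do the work, as an engineer would, in place of code of your own. Each camera call takes 0.05 s, during which the arm holds its last target. There are 200 camera calls.

## Working session

There is one attempt and no reset: what is moved stays moved. The work goes in short steps, Python scripts to look and compute and a tool call to move; the robot and the scene stay as the last step left them, time stands still between calls to the robot, and variables do not carry over. Pictures are saved under pics/ and viewed, at most 12 in all, crops included, and the job is handed in when it is done.

Besides the shell and the picture viewer there is one more tool, called after ">>>" as name(argument=value, ...), one argument or row to a line, values as JSON. play_rows: Moves the arm, as the interface text tells. Its arguments: {"type":"object","properties":{"targets":{"type":"array","items":{"type":"object","properties":{"grip":{"type":"number"},"linear":{"type":"array","items":{"type":"number"}},"delta_rot":{"type":"array","items":{"type":"number"}}}}},"force":{"type":"number"}},"required":["targets"]}

```bash
ls; mkdir -p pics; cat > h.py <<'E'
import numpy as np, cv2
from workcell import bot
def K(p):
    f=200/np.tan(np.radians(p["fov_y"])/2)
    return np.array([[f,0,p["cx"]],[0,f,p["cy"]],[0,0,1]]),np.array(p["dist_coeffs"],float)
def ray(p,uv):
    k,d=K(p); n=cv2.undistortPoints(np.array(uv,float).reshape(-1,1,2),k,d).reshape(-1,2)
    M=np.linalg.inv(np.array(p["world_to_cam"])); 
    D=np.c_[n[:,0],-n[:,1],-np.ones(len(n))]@M[:3,:3].T
    return M[:3,3],D
def atz(p,uv,z):
    o,D=ray(p,uv); return o+D*((z-o[2])/D[:,2])[:,None]
def pts(p,mask=None):
    if mask is None: mask=np.ones((400,640),bool)
    r=p["range_z"]; v,u=np.nonzero(mask&(r>0)); o,D=ray(p,np.c_[u,v])
    return o+D*r[v,u][:,None], np.c_[u,v]
def proj(p,X):
    X=np.atleast_2d(X); k,d=K(p); M=np.array(p["world_to_cam"]); c=X@M[:3,:3].T+M[:3,3]
    c=c*[1,-1,-1]; return cv2.projectPoints(c,np.zeros(3),np.zeros(3),k,d)[0].reshape(-1,2)
def save(p,n): cv2.imwrite("pics/"+n+".png",p["color"][:,:,::-1])
E
python3 - <<'E'
from h import *
import pickle
P={}
for c in("top","side"):
    p=bot.camera(c);save(p,c);P[c]=p
    for t in "back_jaw packer_low packer_high front_jaw pin rack awl glue_pot wax mallet".split():
        for r in bot.trace(p,t)[:1]:
            X,_=pts(p,r["pixels"]); print(c,t,round(r["conf"],2),np.round(r["box"]),np.round(np.median(X,0),3) if len(X) else 0,np.round(np.percentile(X,[2,98],axis=0),3).tolist() if len(X) else 0)
pickle.dump(P,open("P0.pkl","wb"))
print(bot.get_obs())
E
```

```text
pics
top back_jaw 0.59 [352. 194. 455. 244.] [ 0.519 -0.113  0.025] [[0.442, -0.192, 0.008], [0.55, 0.0, 0.053]]
top packer_high 0.58 [336. 212. 347. 215.] [0.504 0.043 0.063] [[0.502, 0.032, 0.002], [0.509, 0.055, 0.071]]
top front_jaw 0.84 [319. 202. 459. 240.] [ 0.489 -0.05   0.079] [[0.458, -0.199, 0.004], [0.52, 0.089, 0.083]]
top pin 0.69 [230. 203. 246. 217.] [0.514 0.273 0.127] [[0.5, 0.261, 0.105], [0.527, 0.288, 0.133]]
top rack 0.64 [202. 190. 258. 279.] [0.458 0.291 0.085] [[0.368, 0.241, 0.008], [0.545, 0.346, 0.09]]
top awl 0.78 [206. 255. 223. 274.] [0.404 0.313 0.136] [[0.388, 0.299, 0.085], [0.417, 0.329, 0.145]]
top glue_pot 0.96 [283. 101. 333. 152.] [0.697 0.125 0.1  ] [[0.662, 0.078, 0.002], [0.743, 0.179, 0.118]]
top wax 0.78 [302. 260. 329. 285.] [0.377 0.103 0.024] [[0.35, 0.075, 0.001], [0.402, 0.131, 0.029]]
top mallet 0.9 [380.  99. 474. 136.] [ 0.732 -0.091  0.048] [[0.687, -0.266, 0.021], [0.772, -0.049, 0.063]]
side back_jaw 0.68 [336. 162. 418. 221.] [ 0.465 -0.039  0.023] [[0.439, -0.186, -0.002], [0.49, 0.087, 0.04]]
side packer_low 0.56 [338. 200. 37
[... 894 characters left out ...]
], [0.767, -0.047, 0.057]]
{'time': 1.1, 'q': array([-7.50002783e+01,  4.98009546e+00,  1.00786485e+01,  9.51014540e+01,
        2.18554624e-03,  9.00019149e+01]), 'qd': array([ 0.09715899,  0.03650619,  0.04802718, -0.09079806, -0.0549752 ,
       -0.03772595]), 'joint_efforts': array([-7.03421974e-04, -5.20124960e+01,  4.64849567e+01,  2.08170066e-03,
       -3.63406969e-05,  9.81331880e-06]), 'ee_pos': array([ 0.1423548 , -0.53124365,  0.23127656]), 'tcp_rot': array([-1.79997099e+02, -2.18544928e-03,  1.49978066e+01]), 'wrist_force': array([ 0.58794054, -0.18959678,  0.17595807]), 'torque': array([ 0.01264255,  0.03530645, -0.04386067]), 'grasp_force': 0.0, 'opening': 0.08549107793396553}
```

```bash
python3 - <<'E'
import cv2
a=cv2.imread("pics/top.png")[180:290,190:480]; cv2.imwrite("pics/topc.png",cv2.resize(a,None,fx=2.75,fy=2.75,interpolation=cv2.INTER_CUBIC))
a=cv2.imread("pics/side.png")[130:345,220:440]; cv2.imwrite("pics/sidec.png",cv2.resize(a,None,fx=2.7,fy=2.7,interpolation=cv2.INTER_CUBIC))
E
```

```text
(no output)
```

View pics/topc.png

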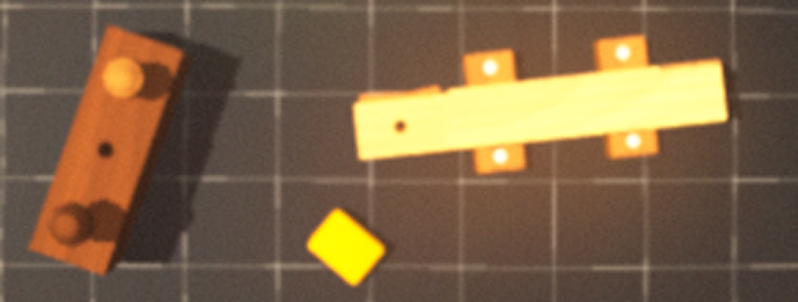

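View pics/sidec.png

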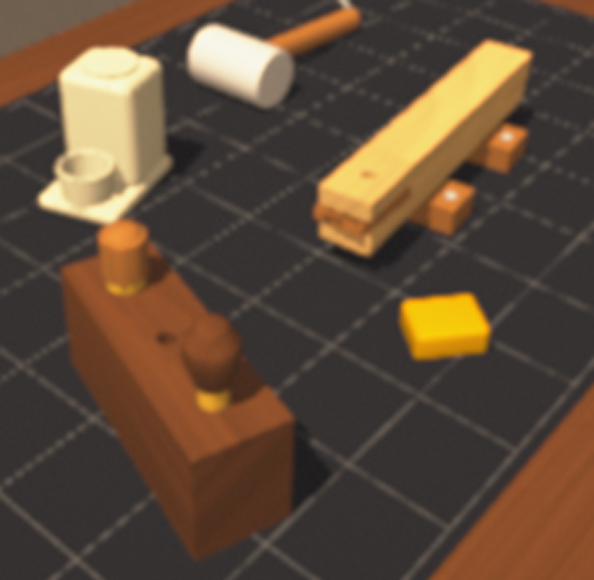

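>>> play_rows(
  targets=[
    {"grip": 0, "linear": [28, 38, 12], "delta_rot": [0, 0, 1.414]},
    {"grip": 0, "linear": [28, 38, 12], "delta_rot": [0, 0, 1.414]},
    {"grip": 0, "linear": [28, 38, 12], "delta_rot": [0, 0, 1.414]},
    {"grip": 0, "linear": [28, 38, 12], "delta_rot": [0, 0, 1.414]},
    {"grip": 0, "linear": [28, 38, 12], "delta_rot": [0, 0, 1.414]},
    {"grip": 0, "linear": [28, 38, 12], "delta_rot": [0, 0, 1.414]},
    {"grip": 0, "linear": [28, 38, 12], "delta_rot": [0, 0, 1.414]},
    {"grip": 0, "linear": [28, 38, 12], "delta_rot": [0, 0, 1.414]},
    {"grip": 0, "linear": [28, 38, 12], "delta_rot": [0, 0, 1.414]},
    {"grip": 0, "linear": [28, 38, 12], "delta_rot": [0, 0, 1.414]},
  ],
)

```text
time: 2.1
ee_pos: [0.4235, -0.1489, 0.3522]
tcp_rot: [179.9, 0.0, 96.4]
wrist_force: [-0.4, -1.1, -0.1]
opening: 0.0854
grasp_force: 0.0
```

>>> play_rows(
  targets=[
    {"grip": 0, "linear": [6, 12, 0]},
    {"grip": 0, "linear": [6, 12, 0]},
    {"grip": 0, "linear": [6, 12, 0]},
    {"grip": 0, "linear": [6, 12, 0]},
    {"grip": 0, "linear": [6, 12, 0]},
    {"grip": 0, "linear": [6, 12, 0]},
  ],
)

```text
validation failed for argument at $.ta...
```

```bash
python3 - <<'E'
from h import *
import pickle
o=bot.get_obs(); print(o["ee_pos"],o["tcp_rot"],o["q"],o["time"])
p=bot.camera("wrist");save(p,"w1"); pickle.dump(p,open("w1.pkl","wb"))
M=np.linalg.inv(np.array(p["world_to_cam"]));print(np.round(M,3),p["fov_y"])
for t in "back_jaw packer_low packer_high front_jaw".split():
    for r in bot.pinpoint(p,t)[:2]: print(t,r["conf"],r["pixel"],atz(p,r["pixel"],0.078))
E
```

```text
[ 0.4234653  -0.14891561  0.35215412] [1.79938495e+02 1.61451129e-02 9.64108715e+01] [-1.93824726e+01 -4.17765137e+00  1.47544052e+01  1.08869654e+02
  1.22260157e-02  6.42066540e+01] 2.1
[[ 0.994 -0.106 -0.032  0.414]
 [ 0.111  0.958  0.266 -0.082]
 [ 0.002 -0.268  0.963  0.494]
 [ 0.     0.     0.     1.   ]] 59.615823878530385
back_jaw 0.67 [385.2, 8.7] [[0.46916391 0.02511273 0.078     ]]
```

View pics/w1.png

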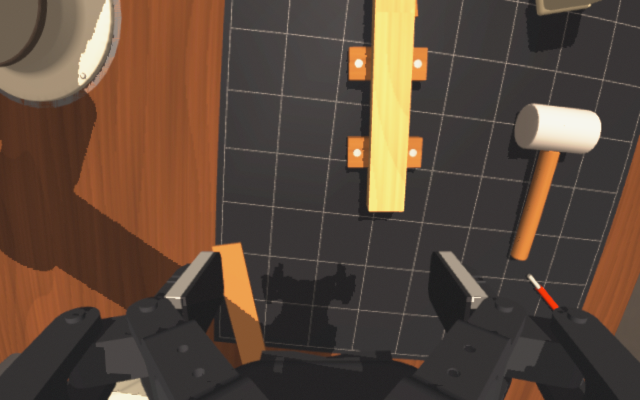

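>>> play_rows(
  targets=[
    {"grip": 0, "linear": [3, 4, 0], "delta_rot": [0, 0, 0]},
    {"grip": 0, "linear": [6, 9, 0], "delta_rot": [0, 0, 0]},
    {"grip": 0, "linear": [6, 14, -2], "delta_rot": [0, 0, 0]},
    {"grip": 0, "linear": [6, 19, -4], "delta_rot": [0, 0, 0]},
    {"grip": 0, "linear": [6, 22, -6], "delta_rot": [0, 0, 0]},
    {"grip": 0, "linear": [6, 22, -6], "delta_rot": [0, 0, 0]},
    {"grip": 0, "linear": [6, 22, -6], "delta_rot": [0, 0, 0]},
  ],
)

```text
time: 3.05
ee_pos: [0.4818, 0.0682, 0.2907]
tcp_rot: [-179.9, 0.0, 96.0]
wrist_force: [-0.3, -0.9, 0.3]
opening: 0.0852
grasp_force: 0.0
```

```bash
python3 - <<'E'
from h import *
import pickle
o=bot.get_obs(); print(o["ee_pos"],o["tcp_rot"],o["q"],o["time"])
p=bot.camera("wrist");save(p,"w2"); pickle.dump(p,open("w2.pkl","wb"))
for t in "back_jaw packer_low packer_high front_jaw".split():
    for r in bot.pinpoint(p,t)[:1]: print(t,r["conf"],r["pixel"],atz(p,r["pixel"],0.078))
for n,p in (("w1",pickle.load(open("w1.pkl","rb"))),("w2",p)):
    X,uv=pts(p)
    for z0,z1 in((0.073,0.083),(0.019,0.030)):
        m=(abs(X[:,2]-(z0+z1)/2)<(z1-z0)/2)&(abs(X[:,0]-.48)<.09)&(X[:,1]<.13)&(X[:,1]>-.25)
        if m.sum()>50:
            r=cv2.minAreaRect(X[m][:,:2].astype(np.float32)*1000); print(n,z0,m.sum(),r,np.round(np.median(X[m],0),4))
E
```

```text
[0.48181344 0.06822793 0.29071995] [-1.79922986e+02  2.25254975e-02  9.60143009e+01] [ 8.07143373e+00 -1.85705355e+00  9.79536961e+00  1.01730196e+02
 -1.97464545e-02  9.20571614e+01] 3.05
packer_high 0.61 [324.2, 175.0] [[0.47951506 0.06137875 0.078     ]]
front_jaw 0.81 [321.3, 173.0] [[0.47631181 0.06316788 0.078     ]]
w1 0.073 8002 ((491.87213134765625, -84.35875701904297), (45.423362731933594, 243.0121612548828), 6.298829555511475) [ 0.4905 -0.0739  0.0776]
w1 0.019 2344 ((492.885986328125, -56.57179260253906), (100.57413482666016, 206.4065704345703), 6.553246021270752) [ 0.4693 -0.0444  0.0237]
w2 0.073 8327 ((485.7709045410156, -35.85194396972656), (44.53418731689453, 259.3207702636719), 6.296481132507324) [ 0.4848 -0.0173  0.0776]
w2 0.019 2330 ((478.0733947753906, -14.138687133789062), (118.40888977050781, 306.5023193359375), 14.34035873413086) [ 0.5135 -0.0359  0.0236]
```

View pics/w2.png

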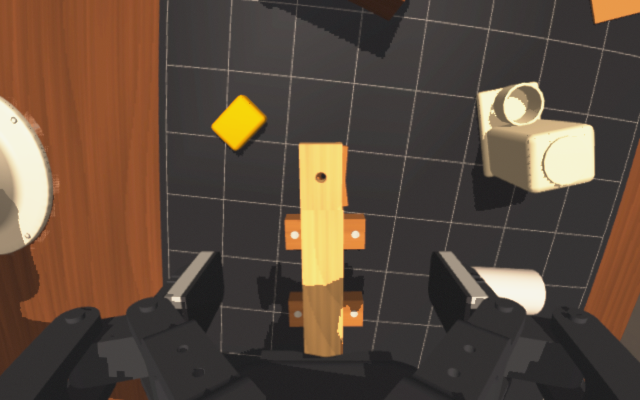

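```bash
python3 - <<'E'
from h import *
import pickle
P=pickle.load(open("P0.pkl","rb"))
W={"w1":(pickle.load(open("w1.pkl","rb")),[(358,63),(418,63),(357,153),(412,153)]),
"w2":(pickle.load(open("w2.pkl","rb")),[(294,235),(355,235),(297,314),(359,314)]),
"top":(P["top"],[(190+500/2.75,180+155/2.75),(190+489/2.75,180+67/2.75),(190+632/2.75,180+140/2.75),(190+623/2.75,180+52/2.75)])}
for n,(p,S) in W.items():
    g=p["color"].min(2).astype(float); C=[]
    for u,v in S:
        u,v=int(round(u)),int(round(v)); w=g[v-6:v+7,u-6:u+7]; b=np.clip(w-np.percentile(w,60)-25,0,None)
        yy,xx=np.mgrid[v-6:v+7,u-6:u+7]; C.append(((b*xx).sum()/b.sum(),(b*yy).sum()/b.sum()))
    X=atz(p,C,0.026)*1000; m=(X[0::2]+X[1::2])/2; d=m[1]-m[0]
    print(n,np.round(C,1).tolist(),np.round(X[:,:2],1).tolist(),"mid",np.round(m[:,:2],1).tolist(),"len",np.linalg.norm(d),"ang",np.degrees(np.arctan2(d[1],d[0])),"origin",np.round(m[0]-d/np.linalg.norm(d)*75,1)[:2])
    # hole
p=W["w2"][0]; print(atz(p,[(321.2,177.3)],.078))
g=p["color"].sum(2); w=g[170:185,313:330].astype(int); b=np.clip(350-w,0,None); yy,xx=np.mgrid[170:185,313:330]; print((b*xx).sum()/b.sum(),(b*yy).sum()/b.sum())
# top depth of front jaw in top cam
X,_=pts(P["top"]); m=(abs(X[:,2]-.078)<.006)&(abs(X[:,0]-.48)<.08)&(X[:,1]<.12)&(X[:,1]>-.23); print(cv2.minAreaRect(X[m][:,:2].astype(np.float32)*1000))
# edges of the jaw butt seen in w2
X,uv=pts(p);
for lo,hi in((.073,.083),(.054,.0645),(.044,.0545)):
    m=(X[:,2]>lo)&(X[:,2]<hi)&(abs(X[:,0]-.48)<.06)&(X[:,1]>-.02)&(X[:,1]<.13)
    print(lo,m.sum(),np.round(np.percentile(X[m],[1,99],axis=0),4).tolist() if m.sum() else '')
E
```

```text
w1 [[358.3, 62.9], [417.3, 63.4], [356.6, 152.4], [412.5, 152.4]] [[451.2, -29.8], [526.4, -21.1], [464.1, -143.6], [539.4, -135.0]] mid [[488.8, -25.4], [501.7, -139.3]] len 114.56761151390666 ang -83.49737840303547 origin [480.3  49.1]
w2 [[294.3, 234.6], [354.9, 234.1], [297.3, 313.7], [354.6, 313.8]] [[451.0, -28.8], [526.2, -20.3], [464.0, -142.5], [540.7, -134.6]] mid [[488.6, -24.5], [502.3, -138.5]] len 114.83572959971197 ang -83.15316514661738 origin [479.7  49.9]
top [[371.3, 234.6], [367.8, 204.1], [419.5, 229.4], [416.2, 199.0]] [[457.0, -27.9], [528.3, -19.8], [469.4, -141.8], [540.8, -134.4]] mid [[492.6, -23.9], [505.1, -138.1]] len 114.94535285441188 ang -83.78250061753441 origin [484.5  50.7]
[[0.47666687 0.05863057 0.078     ]]
321.5611087778244 175.85958280834384
((489.67498779296875, -55.18302917480469), (44.13960266113281, 302.3324890136719), 6.188999652862549)
0.073 4253 [[0.453, -0.0187, 0.0758], [0.5028, 0.0925, 0.0793]]
0.054 208 [[0.4591, 0.0264, 0.0596], [0.5082, 0.0952, 0.0638]]
0.044 129 [[0.4743, 0.0301, 0.0449], [0.5035, 0.0905, 0.0535]]
```

>>> play_rows(
  force=20,
  targets=[
    {"grip": 210, "linear": [-0.94, 4.7, 0], "delta_rot": [0, 0, 0.01]},
    {"grip": 210, "linear": [-0.94, 4.7, -5], "delta_rot": [0, 0, 0.01]},
    {"grip": 210, "linear": [-0.94, 4.7, -10], "delta_rot": [0, 0, 0.01]},
    {"grip": 210, "linear": [-0.94, 4.7, -15], "delta_rot": [0, 0, 0.01]},
    {"grip": 210, "linear": [-0.94, 4.7, -20], "delta_rot": [0, 0, 0.01]},
    {"grip": 210, "linear": [-0.94, 4.7, -24], "delta_rot": [0, 0, 0.01]},
    {"grip": 210, "linear": [-0.94, 4.7, -25.9], "delta_rot": [0, 0, 0.01]},
    {"grip": 210, "linear": [-0.94, 4.7, -25.9], "delta_rot": [0, 0, 0.01]},
  ],
)

```text
time: 4.1
ee_pos: [0.4714, 0.1145, 0.0298]
tcp_rot: [-179.7, 0.0, 96.5]
wrist_force: [0.1, 0.2, 0.8]
opening: 0.0152
grasp_force: 0.0
```

>>> play_rows(
  targets=[
    {"grip": 210, "linear": [0.03, -0.25, 0], "delta_rot": [0, 0, 0]},
    {"grip": 210, "linear": [0.06, -0.5, 0], "delta_rot": [0, 0, 0]},
    {"grip": 210, "linear": [0.09, -0.75, 0], "delta_rot": [0, 0, 0]},
    {"grip": 210, "linear": [0.115, -1.0, 0], "delta_rot": [0, 0, 0]},
    {"grip": 210, "linear": [0.14, -1.2, 0], "delta_rot": [0, 0, 0]},
    {"grip": 210, "linear": [0.16, -1.4, 0], "delta_rot": [0, 0, 0]},
    {"grip": 210, "linear": [0.185, -1.6, 0], "delta_rot": [0, 0, 0]},
    {"grip": 210, "linear": [0.185, -1.6, 0], "delta_rot": [0, 0, 0]},
  ],
)

```text
time: 4.9
ee_pos: [0.4749, 0.0995, 0.0324]
tcp_rot: [180.0, 0.0, 96.6]
wrist_force: [0.1, 0.8, 0.5]
opening: 0.015
grasp_force: 0.4
```

>>> play_rows(
  targets=[
    {"grip": 210, "linear": [0.01, -0.1, 0], "delta_rot": [0, 0, 0]},
    {"grip": 210, "linear": [0.02, -0.2, 0], "delta_rot": [0, 0, 0]},
    {"grip": 210, "linear": [0.02, -0.2, 0], "delta_rot": [0, 0, 0]},
  ],
)

```text
time: 5.2
ee_pos: [0.475, 0.0977, 0.0323]
tcp_rot: [180.0, -0.0, 96.6]
wrist_force: [0.2, 1.9, 1.1]
opening: 0.0152
grasp_force: 0.6
```

>>> play_rows(
  targets=[
    {"grip": 210, "linear": [0.01, -0.1, 0], "delta_rot": [0, 0, 0]},
    {"grip": 210, "linear": [0.01, -0.1, 0], "delta_rot": [0, 0, 0]},
  ],
)

```text
time: 5.4
ee_pos: [0.4751, 0.0967, 0.0323]
tcp_rot: [180.0, 0.0, 96.6]
wrist_force: [-0.5, 2.0, 1.1]
opening: 0.0149
grasp_force: 0.6
```

```bash
python3 - <<'E'
from h import *
import pickle
o=bot.get_obs(); print(o["ee_pos"],o["wrist_force"],o["torque"],o["time"])
p=bot.camera("wrist");save(p,"w3"); pickle.dump(p,open("w3.pkl","wb"))
o=bot.get_obs(); print(o["ee_pos"],o["wrist_force"])
E
```

```text
[0.4751079  0.09667911 0.03229168] [-0.46379856  1.98121172  1.09690583] [ 0.33148071 -0.02978108 -0.01107633] 5.4
[0.47509542 0.09668046 0.03226936] [0.1462597  2.00595578 1.13780217]
```

View pics/w3.png

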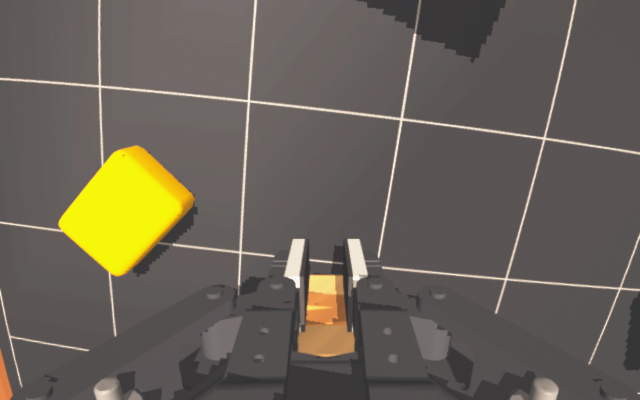

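>>> play_rows(
  targets=[
    {"grip": 210, "linear": [0.01, -0.05, 0], "delta_rot": [0, 0, 0]},
    {"grip": 210, "linear": [0.01, -0.1, 0], "delta_rot": [0, 0, 0]},
    {"grip": 210, "linear": [0.01, -0.1, 0], "delta_rot": [0, 0, 0]},
  ],
)

```text
time: 5.75
ee_pos: [0.4752, 0.0957, 0.0323]
tcp_rot: [-180.0, 0.0, 96.6]
wrist_force: [-0.3, 2.2, 2.2]
opening: 0.0154
grasp_force: 0.6
```

>>> play_rows(
  targets=[
    {"grip": 210, "linear": [0, -0.05, 0], "delta_rot": [0, 0, 0]},
    {"grip": 210, "linear": [0, -0.05, 0], "delta_rot": [0, 0, 0]},
  ],
)

```text
time: 5.95
ee_pos: [0.4752, 0.0952, 0.0323]
tcp_rot: [-180.0, 0.0, 96.6]
wrist_force: [0.2, 1.7, 1.8]
opening: 0.0154
grasp_force: 0.6
```

>>> play_rows(
  targets=[
    {"grip": 210, "linear": [0, -0.05, 0], "delta_rot": [0, 0, 0]},
    {"grip": 210, "linear": [0, -0.05, 0], "delta_rot": [0, 0, 0]},
  ],
)

```text
time: 6.15
ee_pos: [0.4752, 0.095, 0.0323]
tcp_rot: [180.0, -0.0, 96.6]
wrist_force: [-0.1, 4.9, 0.9]
opening: 0.015
grasp_force: 1.9
```

>>> play_rows(
  targets=[
    {"grip": 210, "linear": [0, -0.03, 0], "delta_rot": [0, 0, 0]},
    {"grip": 210, "linear": [0, -0.03, 0], "delta_rot": [0, 0, 0]},
  ],
)

```text
time: 6.35
ee_pos: [0.4752, 0.0949, 0.0323]
tcp_rot: [180.0, -0.1, 96.6]
wrist_force: [-0.0, 6.5, 0.6]
opening: 0.0149
grasp_force: 2.9
```

>>> play_rows(
  targets=[
    {"grip": 210, "linear": [-0.2, 2, 0], "delta_rot": [0, 0, 0]},
    {"grip": 0, "linear": [-0.2, 2, 5], "delta_rot": [0, 0, 0]},
    {"grip": 0, "linear": [-0.2, 2, 10], "delta_rot": [0, 0, 0]},
    {"grip": 0, "linear": [0.2, -2, 10], "delta_rot": [0, 0, 0]},
    {"grip": 0, "linear": [0.5, -4.5, 10], "delta_rot": [0, 0, 0]},
    {"grip": 0, "linear": [0.5, -4.5, 10], "delta_rot": [0, 0, 0]},
    {"grip": 0, "linear": [0.5, -4.5, 6], "delta_rot": [0, 0, 0]},
    {"grip": 0, "linear": [0.5, -4.5, 2], "delta_rot": [0, 0, 0]},
    {"grip": 0, "linear": [0.5, -4.5, -0.5], "delta_rot": [0, 0, 0]},
    {"grip": 0, "linear": [0.5, -4.5, -0.5], "delta_rot": [0, 0, 0]},
  ],
)

```text
time: 7.35
ee_pos: [0.4774, 0.0492, 0.0235]
tcp_rot: [-179.6, 0.0, 96.6]
wrist_force: [-0.5, 0.5, 0.4]
opening: 0.0855
grasp_force: 0.0
```

>>> play_rows(
  force=20,
  targets=[
    {"grip": 100, "linear": [0, 0, 0], "delta_rot": [0, 0, 0]},
    {"grip": 100, "linear": [0, 0, 0], "delta_rot": [0, 0, 0]},
    {"grip": 115, "linear": [0, 0, 0], "delta_rot": [0, 0, 0]},
    {"grip": 115, "linear": [0, 0, 0], "delta_rot": [0, 0, 0]},
    {"grip": 115, "linear": [0, 0, 0], "delta_rot": [0, 0, 0]},
  ],
)

```text
time: 7.85
ee_pos: [0.4813, 0.0496, 0.0285]
tcp_rot: [179.8, 0.0, 96.6]
wrist_force: [3.1, 0.0, 1.4]
opening: 0.047
grasp_force: 1.5
```

>>> play_rows(
  targets=[
    {"grip": 122, "linear": [0, 0, 0], "delta_rot": [0, 0, 0]},
    {"grip": 122, "linear": [0, 0, 0], "delta_rot": [0, 0, 0]},
    {"grip": 122, "linear": [0, 0, 0], "delta_rot": [0, 0, 0]},
  ],
)

```text
time: 8.15
ee_pos: [0.4818, 0.0496, 0.0287]
tcp_rot: [179.8, -0.0, 96.6]
wrist_force: [4.6, 1.3, 5.6]
opening: 0.0454
grasp_force: 19.1
```

>>> play_rows(
  targets=[
    {"grip": 122, "linear": [0.1, 0, 0], "delta_rot": [0, 0, 0]},
    {"grip": 130, "linear": [0.1, 0, 0], "delta_rot": [0, 0, 0]},
    {"grip": 130, "linear": [0.1, 0, 0], "delta_rot": [0, 0, 0]},
    {"grip": 130, "linear": [0.1, 0, 0], "delta_rot": [0, 0, 0]},
  ],
)

```text
time: 8.55
ee_pos: [0.4818, 0.0496, 0.0287]
tcp_rot: [179.9, -0.0, 96.6]
wrist_force: [-1.2, 1.5, 10.7]
opening: 0.0456
grasp_force: 18.8
```

>>> play_rows(
  force=45,
  targets=[
    {"grip": 140, "linear": [0.08, 0, 0], "delta_rot": [0, 0, 0]},
    {"grip": 140, "linear": [0.08, 0, 0], "delta_rot": [0, 0, 0]},
    {"grip": 140, "linear": [0.08, 0, 0], "delta_rot": [0, 0, 0]},
  ],
)

```text
time: 8.85
ee_pos: [0.4821, 0.0497, 0.0288]
tcp_rot: [180.0, -0.0, 96.6]
wrist_force: [-5.3, 1.0, 14.3]
opening: 0.045
grasp_force: 42.4
```

>>> play_rows(
  force=20,
  targets=[
    {"grip": 0, "linear": [-0.05, 0, 0], "delta_rot": [0, 0, 0]},
    {"grip": 0, "linear": [-0.05, 0, 0], "delta_rot": [0, 0, 0]},
    {"grip": 0, "linear": [-0.05, 0, 2], "delta_rot": [0, 0, 0]},
    {"grip": 0, "linear": [-0.05, 0, 2], "delta_rot": [0, 0, 0]},
    {"grip": 100, "linear": [-0.05, 0, 2], "delta_rot": [0, 0, 0]},
    {"grip": 115, "linear": [-0.05, 0, 2], "delta_rot": [0, 0, 0]},
    {"grip": 125, "linear": [-0.05, 0, 2], "delta_rot": [0, 0, 0]},
    {"grip": 125, "linear": [-0.05, 0, 2], "delta_rot": [0, 0, 0]},
    {"grip": 125, "linear": [-0.05, 0, 2], "delta_rot": [0, 0, 0]},
  ],
)

```text
time: 9.75
ee_pos: [0.4813, 0.0494, 0.0469]
tcp_rot: [-180.0, 0.0, 96.6]
wrist_force: [1.1, -0.2, -0.6]
opening: 0.0452
grasp_force: 19.8
```

>>> play_rows(
  targets=[
    {"grip": 80, "linear": [0, 0, 0], "delta_rot": [0, 0, 0]},
    {"grip": 0, "linear": [0, 0, 0], "delta_rot": [0, 0, 0]},
    {"grip": 0, "linear": [0, 0, 4], "delta_rot": [0, 0, 0]},
    {"grip": 0, "linear": [0, 0, 8], "delta_rot": [0, 0, 0]},
    {"grip": 0, "linear": [0, 1, 13], "delta_rot": [0, 0, 0]},
    {"grip": 0, "linear": [0, 1, 15], "delta_rot": [0, 0, 0]},
    {"grip": 0, "linear": [0, 1, 15], "delta_rot": [0, 0, 0]},
    {"grip": 0, "linear": [0, 1, 15], "delta_rot": [0, 0, 0]},
  ],
)

```text
time: 10.55
ee_pos: [0.4816, 0.0595, 0.197]
tcp_rot: [180.0, 0.0, 96.6]
wrist_force: [-0.1, -0.2, -1.2]
opening: 0.0857
grasp_force: 0.0
```

```bash
python3 - <<'E'
from h import *
import pickle
o=bot.get_obs(); print(o["ee_pos"],o["tcp_rot"],o["q"],o["time"],o["wrist_force"])
p=bot.camera("wrist");save(p,"w4"); pickle.dump(p,open("w4.pkl","wb"))
X,uv=pts(p); m=(abs(X[:,2]-.078)<.005)&(abs(X[:,0]-.48)<.07)&(X[:,1]<.12)&(X[:,1]>-.25)
r=cv2.minAreaRect(X[m][:,:2].astype(np.float32)*1000); print(r)
c=proj(p,[[.481,.0493,.078]])[0]; print(c)
u,v=np.round(c).astype(int); w=p["color"][v-14:v+15,u-14:u+15].astype(int).sum(2); yy,xx=np.mgrid[v-14:v+15,u-14:u+15]; b=np.clip(300-w,0,None); h=((b*xx).sum()/b.sum(),(b*yy).sum()/b.sum()); print(h,atz(p,h,.078))
a=p["color"][v-60:v+90,u-80:u+80,::-1]; cv2.imwrite("pics/w4c.png",cv2.resize(a,None,fx=4,fy=4,interpolation=cv2.INTER_CUBIC)); print(u-80,v-60)
E
```

```text
[0.48157022 0.05946897 0.19697117] [1.79994481e+02 1.71374188e-03 9.65939766e+01] [ 7.04083101e+00 -4.46416020e+00 -3.21010117e+00  9.12485535e+01
 -1.75673298e-03  9.04468542e+01] 10.55 [-0.05220892 -0.21967681 -1.17435913]
((485.1688537597656, -5.951835632324219), (44.453590393066406, 176.35977172851562), 5.79897928237915)
[325.02702216 204.11017901]
(np.float64(324.15250198570294), np.float64(203.21551495896213)) [[0.48023973 0.04994576 0.078     ]]
245 144
```

View pics/w4c.png

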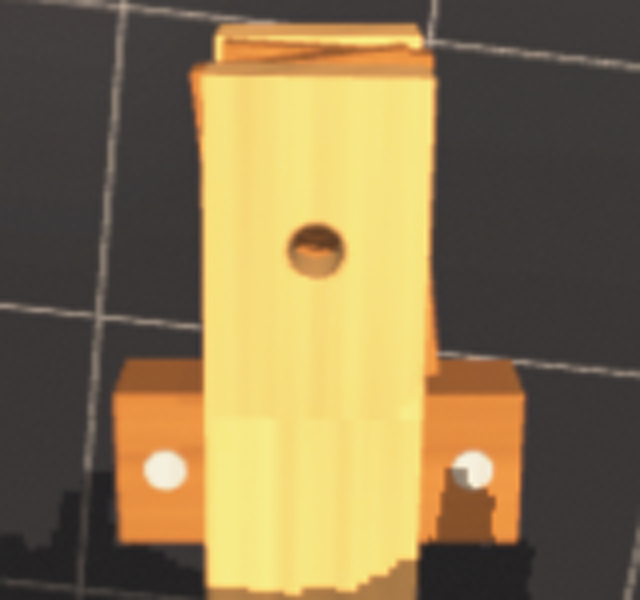

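>>> play_rows(
  force=40,
  targets=[
    {"grip": 0, "linear": [-0.26, 1.4, -4], "delta_rot": [0, 0, 0]},
    {"grip": 0, "linear": [-0.26, 1.4, -8], "delta_rot": [0, 0, 0]},
    {"grip": 0, "linear": [-0.26, 1.4, -12], "delta_rot": [0, 0, 0]},
    {"grip": 0, "linear": [-0.26, 1.4, -16.2], "delta_rot": [0, 0, 0]},
    {"grip": 0, "linear": [-0.26, 1.4, -16.2], "delta_rot": [0, 0, 0]},
    {"grip": 80, "linear": [-0.26, 1.4, -16.2], "delta_rot": [0, 0, 0]},
    {"grip": 110, "linear": [-0.26, 1.4, -16.2], "delta_rot": [0, 0, 0]},
    {"grip": 140, "linear": [-0.26, 1.4, -16.2], "delta_rot": [0, 0, 0]},
    {"grip": 140, "linear": [-0.26, 1.4, -16.2], "delta_rot": [0, 0, 0]},
    {"grip": 140, "linear": [-0.26, 1.4, -16.2], "delta_rot": [0, 0, 0]},
  ],
)

```text
time: 11.6
ee_pos: [0.479, 0.0735, 0.0377]
tcp_rot: [179.9, -0.0, 96.6]
wrist_force: [-7.1, -0.7, 9.8]
opening: 0.0443
grasp_force: 40.0
```

>>> play_rows(
  targets=[
    {"grip": 60, "linear": [0, 0, 0], "delta_rot": [0, 0, 0]},
    {"grip": 0, "linear": [0, 0, 0], "delta_rot": [0, 0, 0]},
    {"grip": 0, "linear": [0, 0, 0], "delta_rot": [0, 0, 0]},
    {"grip": 0, "linear": [0.3, -2.4, 0], "delta_rot": [0, 0, 0]},
    {"grip": 0, "linear": [0.56, -4.76, 0], "delta_rot": [0, 0, 0]},
    {"grip": 60, "linear": [0.56, -4.76, 0], "delta_rot": [0, 0, 0]},
    {"grip": 110, "linear": [0.56, -4.76, 0], "delta_rot": [0, 0, 0]},
    {"grip": 140, "linear": [0.56, -4.76, 0], "delta_rot": [0, 0, 0]},
    {"grip": 140, "linear": [0.56, -4.76, 0], "delta_rot": [0, 0, 0]},
    {"grip": 140, "linear": [0.56, -4.76, 0], "delta_rot": [0, 0, 0]},
  ],
)

```text
time: 12.6
ee_pos: [0.4842, 0.0262, 0.0355]
tcp_rot: [-180.0, 0.0, 96.6]
wrist_force: [-6.2, -1.3, 4.7]
opening: 0.0433
grasp_force: 41.3
```

>>> play_rows(
  force=20,
  targets=[
    {"grip": 60, "linear": [0, 0, 0], "delta_rot": [0, 0, 0]},
    {"grip": 0, "linear": [0, 0, 0], "delta_rot": [0, 0, 0]},
    {"grip": 0, "linear": [0, 0, 4], "delta_rot": [0, 0, 0]},
    {"grip": 0, "linear": [0, 0, 8], "delta_rot": [0, 0, 0]},
    {"grip": 210, "linear": [0, 0, 10], "delta_rot": [0, 0, 0]},
    {"grip": 210, "linear": [-0.6, 4.5, 10], "delta_rot": [0, 0, 0]},
    {"grip": 210, "linear": [-1.2, 8.9, 10], "delta_rot": [0, 0, 0]},
    {"grip": 210, "linear": [-1.2, 8.9, 8], "delta_rot": [0, 0, 0]},
    {"grip": 210, "linear": [-1.2, 8.9, 4], "delta_rot": [0, 0, 0]},
    {"grip": 210, "linear": [-1.2, 8.9, -0.4], "delta_rot": [0, 0, 0]},
  ],
)

```text
time: 13.6
ee_pos: [0.4734, 0.1158, 0.031]
tcp_rot: [179.8, -0.0, 96.7]
wrist_force: [1.2, -0.5, -0.9]
opening: 0.0148
grasp_force: 0.0
```

>>> play_rows(
  targets=[
    {"grip": 210, "linear": [0, 0, 0], "delta_rot": [0, 0, 0]},
    {"grip": 210, "linear": [0.06, -0.5, 0], "delta_rot": [0, 0, 0]},
    {"grip": 210, "linear": [0.12, -1.0, 0], "delta_rot": [0, 0, 0]},
    {"grip": 210, "linear": [0.16, -1.4, 0], "delta_rot": [0, 0, 0]},
    {"grip": 210, "linear": [0.19, -1.65, 0], "delta_rot": [0, 0, 0]},
    {"grip": 210, "linear": [0.21, -1.8, 0], "delta_rot": [0, 0, 0]},
    {"grip": 210, "linear": [0.22, -1.9, 0], "delta_rot": [0, 0, 0]},
    {"grip": 210, "linear": [0.22, -1.9, 0], "delta_rot": [0, 0, 0]},
  ],
)

```text
time: 14.4
ee_pos: [0.4747, 0.0957, 0.0314]
tcp_rot: [180.0, 0.0, 96.6]
wrist_force: [-0.7, -0.1, 0.8]
opening: 0.0152
grasp_force: 0.0
```

>>> play_rows(
  targets=[
    {"grip": 210, "linear": [0, -0.06, 0], "delta_rot": [0, 0, 0]},
    {"grip": 210, "linear": [0, -0.11, 0], "delta_rot": [0, 0, 0]},
    {"grip": 210, "linear": [0, -0.11, 0], "delta_rot": [0, 0, 0]},
  ],
)

```text
time: 14.7
ee_pos: [0.4746, 0.095, 0.0312]
tcp_rot: [-180.0, -0.0, 96.6]
wrist_force: [0.3, 2.5, 0.2]
opening: 0.0152
grasp_force: 0.4
```

>>> play_rows(
  targets=[
    {"grip": 210, "linear": [0, 2, 0], "delta_rot": [0, 0, 0]},
    {"grip": 210, "linear": [0, 2, 5], "delta_rot": [0, 0, 0]},
    {"grip": 0, "linear": [0.2, 1, 10], "delta_rot": [0, 0, 0]},
    {"grip": 0, "linear": [0.7, -2, 14], "delta_rot": [0, 0, 0]},
    {"grip": 0, "linear": [0.7, -3.5, 16.5], "delta_rot": [0, 0, 0]},
    {"grip": 0, "linear": [0.7, -3.5, 16.5], "delta_rot": [0, 0, 0]},
    {"grip": 0, "linear": [0.7, -3.5, 16.5], "delta_rot": [0, 0, 0]},
  ],
)

```text
time: 15.4
ee_pos: [0.482, 0.0596, 0.1964]
tcp_rot: [180.0, -0.0, 96.5]
wrist_force: [-0.2, 0.4, -1.1]
opening: 0.0849
grasp_force: 0.0
```

```bash
python3 - <<'E'
from h import *
import pickle
o=bot.get_obs(); print(o["ee_pos"],o["time"])
p=bot.camera("wrist");save(p,"w5"); pickle.dump(p,open("w5.pkl","wb"))
c=proj(p,[[.481,.0493,.078]])[0]
u,v=np.round(c).astype(int); w=p["color"][v-14:v+15,u-14:u+15].astype(int).sum(2); yy,xx=np.mgrid[v-14:v+15,u-14:u+15]; b=np.clip(300-w,0,None); h=((b*xx).sum()/b.sum(),(b*yy).sum()/b.sum()); print(h,atz(p,h,.078))
a=p["color"][v-60:v+60,u-80:u+80,::-1]; cv2.imwrite("pics/w5c.png",cv2.resize(a,None,fx=5,fy=5,interpolation=cv2.INTER_CUBIC)); print(u-80,v-60)
E
```

```text
[0.4819628  0.05958262 0.19636502] 15.4
(np.float64(324.80906148867314), np.float64(203.67137393350987)) [[0.481184   0.04993434 0.078     ]]
244 144
```

View pics/w5c.png

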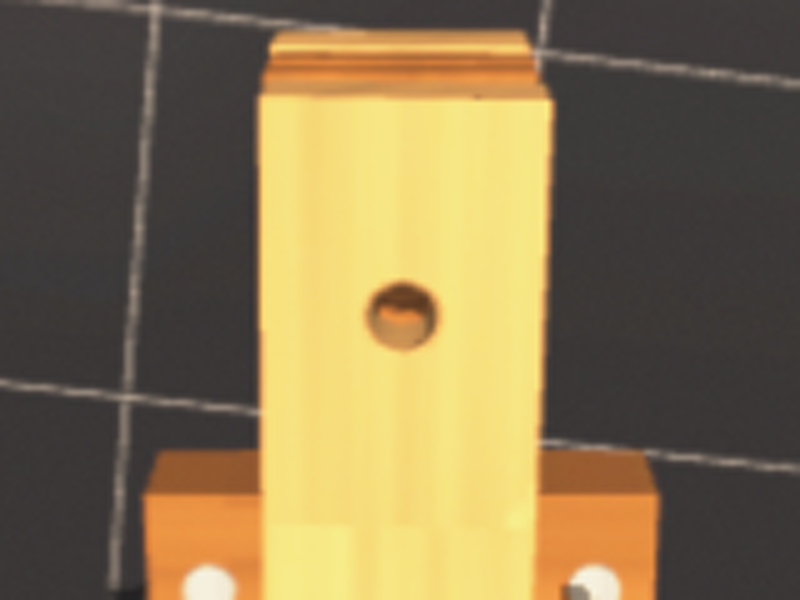

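>>> play_rows(
  targets=[
    {"grip": 0, "linear": [0, 2, 4], "delta_rot": [0, 0, 0]},
    {"grip": 0, "linear": [0.5, 6, 7], "delta_rot": [0, 0, 0]},
    {"grip": 0, "linear": [1.5, 11, 7], "delta_rot": [0, 0, 0]},
    {"grip": 0, "linear": [2.5, 16, 7], "delta_rot": [0, 0, 0]},
    {"grip": 0, "linear": [3, 20, 6], "delta_rot": [0, 0, 0]},
    {"grip": 0, "linear": [3, 21.5, 4], "delta_rot": [0, 0, 0]},
    {"grip": 0, "linear": [3, 21.5, 4], "delta_rot": [0, 0, 0]},
    {"grip": 0, "linear": [3, 21.5, 4], "delta_rot": [0, 0, 0]},
    {"grip": 0, "linear": [3, 21.5, 4], "delta_rot": [0, 0, 0]},
  ],
)

```text
time: 16.35
ee_pos: [0.5116, 0.2741, 0.2368]
tcp_rot: [180.0, 0.0, 96.6]
wrist_force: [-0.7, -0.4, 0.3]
opening: 0.0851
grasp_force: 0.0
```

```bash
python3 - <<'E'
from h import *
import pickle
o=bot.get_obs(); print(o["ee_pos"],o["tcp_rot"],o["time"],o["wrist_force"])
p=bot.camera("wrist");save(p,"w6"); pickle.dump(p,open("w6.pkl","wb"))
for r in bot.trace(p,"pin")[:2]:
    X,uv=pts(p,r["pixels"]); print(r["conf"],r["box"],np.percentile(X,[1,50,99],axis=0))
    m=(X[:,2]>.100)&(X[:,2]<.1245); print(m.sum())
    t=(X[:,2]>.1225); print(t.sum(),X[t].mean(0),X[t].min(0),X[t].max(0), cv2.minEnclosingCircle(X[t][:,:2].astype(np.float32)*1000))
X,uv=pts(p); m=(abs(X[:,2]-.084)<.004)&(X[:,1]>.2); print(cv2.minAreaRect(X[m][:,:2].astype(np.float32)*1000))
E
```

```text
[0.51160261 0.27409281 0.23680979] [1.79987080e+02 3.61701627e-03 9.65642533e+01] 16.35 [-0.68254319 -0.39374495  0.2544936 ]
0.57 [308.9, 166.1, 346.6, 210.7] [[0.49713664 0.26058885 0.08335552]
 [0.51177323 0.27879524 0.12456687]
 [0.52643531 0.2904363  0.12982304]]
639
1059 [0.51220113 0.27631506 0.12615468] [0.49804048 0.2611485  0.12250588] [0.52726811 0.28994321 0.13024719] ((512.5657958984375, 275.4408264160156), 14.719328880310059)
((455.65869140625, 294.4832763671875), (65.22552490234375, 190.74159240722656), 70.96843719482422)
```

View pics/w6.png

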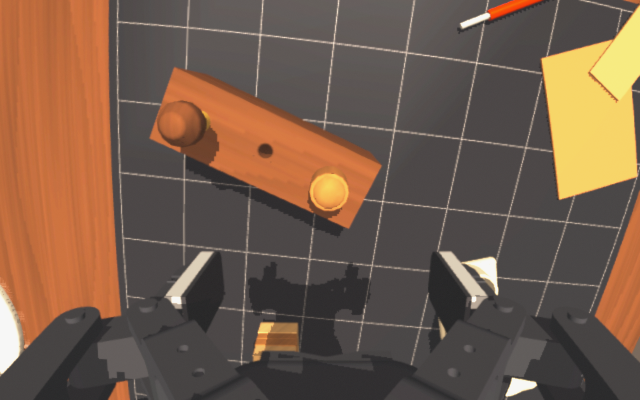

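>>> play_rows(
  force=40,
  targets=[
    {"grip": 0, "linear": [0.08, 0.1, -4], "delta_rot": [0, 0, 0]},
    {"grip": 0, "linear": [0.08, 0.1, -8], "delta_rot": [0, 0, 0]},
    {"grip": 0, "linear": [0.08, 0.1, -12], "delta_rot": [0, 0, 0]},
    {"grip": 0, "linear": [0.08, 0.1, -14.4], "delta_rot": [0, 0, 0]},
    {"grip": 0, "linear": [0.08, 0.1, -14.4], "delta_rot": [0, 0, 0]},
    {"grip": 120, "linear": [0.08, 0.1, -14.4], "delta_rot": [0, 0, 0]},
    {"grip": 180, "linear": [0.08, 0.1, -14.4], "delta_rot": [0, 0, 0]},
    {"grip": 190, "linear": [0.08, 0.1, -14.4], "delta_rot": [0, 0, 0]},
    {"grip": 190, "linear": [0.08, 0.1, -14.4], "delta_rot": [0, 0, 0]},
    {"grip": 190, "linear": [0.08, 0.1, -14.4], "delta_rot": [0, 0, 0]},
  ],
)

```text
time: 17.45
ee_pos: [0.5132, 0.2761, 0.0939]
tcp_rot: [179.9, -0.0, 96.6]
wrist_force: [-0.5, -0.9, 5.2]
opening: 0.0299
grasp_force: 39.2
```

>>> play_rows(
  targets=[
    {"grip": 190, "linear": [0, 0, 3], "delta_rot": [0, 0, 0]},
    {"grip": 190, "linear": [0, 0, 6], "delta_rot": [0, 0, 0]},
    {"grip": 190, "linear": [0, 0, 9.5], "delta_rot": [0, 0, 0]},
    {"grip": 190, "linear": [-0.5, -4, 9.5], "delta_rot": [0, 0, 0]},
    {"grip": 190, "linear": [-1.2, -8.5, 9.5], "delta_rot": [0, 0, 0]},
    {"grip": 190, "linear": [-2, -13, 9.5], "delta_rot": [0, 0, 0]},
    {"grip": 190, "linear": [-2.7, -17.5, 9.5], "delta_rot": [0, 0, 0]},
    {"grip": 190, "linear": [-3, -20.5, 9], "delta_rot": [0, 0, 0]},
    {"grip": 190, "linear": [-3.2, -22.6, 8], "delta_rot": [0, 0, 0]},
    {"grip": 190, "linear": [-3.2, -22.6, 7.4], "delta_rot": [0, 0, 0]},
  ],
)

```text
time: 18.45
ee_pos: [0.4803, 0.0477, 0.1664]
tcp_rot: [180.0, 0.0, 96.4]
wrist_force: [-0.0, 0.5, -2.0]
opening: 0.0295
grasp_force: 41.1
```

>>> play_rows(
  targets=[
    {"grip": 190, "linear": [0, 0, 0], "delta_rot": [0, 0, 0]},
    {"grip": 190, "linear": [0, 0, 0], "delta_rot": [0, 0, 0]},
    {"grip": 190, "linear": [0, 0, 0], "delta_rot": [0, 0, 0]},
  ],
)

```text
time: 18.75
ee_pos: [0.4807, 0.0506, 0.1667]
tcp_rot: [180.0, -0.0, 96.7]
wrist_force: [-0.4, -0.5, -1.2]
opening: 0.03
grasp_force: 41.1
```

```bash
python3 - <<'E'
from h import *
import pickle
o=bot.get_obs(); print(o["ee_pos"],o["tcp_rot"],o["time"],o["wrist_force"],o["opening"])
c=o["ee_pos"]
p=bot.camera("wrist");save(p,"w7"); pickle.dump(p,open("w7.pkl","wb"))
for n in("pin","front_jaw"):
  for r in bot.pinpoint(p,n)[:1]: print(n,r["conf"],r["pixel"])
for r in bot.trace(p,"pin")[:1]:
    X,uv=pts(p,r["pixels"]); print(r["conf"],r["box"],len(X))
    for z in np.arange(.09,.2,.008):
        m=abs(X[:,2]-z)<.004
        if m.sum()>5: print(round(z,3),m.sum(),np.round(X[m].mean(0)*1000,1),np.round(X[m].max(0)*1000,1),np.round(X[m].min(0)*1000,1))
a=p["color"][130:400,170:490,::-1]; cv2.imwrite("pics/w7c.png",cv2.resize(a,None,fx=2.2,fy=2.2,interpolation=cv2.INTER_CUBIC))
E
```

```text
[0.48074999 0.05059432 0.16671652] [ 1.79972986e+02 -6.08239448e-03  9.66584497e+01] 18.75 [-0.39928064 -0.46971632 -1.16077103] 0.03002193839531342
pin 0.59 [326.6, 206.7]
front_jaw 0.74 [328.1, 199.6]
0.61 [282.5, 203.9, 361.9, 330.2] 6793
0.09 10 [480.2  53.9  92.7] [484.1  54.5  93.7] [476.2  51.7  91.1]
0.098 57 [479.6  53.6  98. ] [484.7  55.  102. ] [475.2  50.5  94. ]
0.106 60 [479.4  53.4 106.1] [484.7  54.6 110. ] [474.9  49.2 102.1]
0.114 68 [479.5  53.5 114. ] [484.4  54.9 118. ] [475.   49.5 110.1]
0.122 78 [479.2  53.6 122. ] [484.2  54.7 125.9] [475.   50.7 118. ]
0.13 74 [479.3  53.8 129.9] [483.9  55.2 133.8] [475.1  51.5 126.3]
0.138 8 [479.2  54.4 134.9] [481.2  54.7 136.1] [477.6  54.  134.1]
0.154 14 [476.9  60.9 157.4] [486.9  62.6 157.9] [470.3  58.3 156.3]
0.162 58 [479.3  61.9 159.4] [487.3  63.9 164.9] [471.6  59.8 158.1]
0.17 348 [478.2  62.5 170.7] [492.8  65.5 174. ] [464.4  51.3 166.1]
0.178 477 [478.1  62.5 178.1] [492.6  65.4 182. ] [464.6  52.7 174. ]
0.186 579 [478.   62.4 186. ] [494.   65.4 190. ] [464.6  53.  182. ]
0.194 2284 [478.9  55.7 195.4] [494.5  65.5 198. ] [464.2  34.5 190. ]
```

View pics/w7c.png

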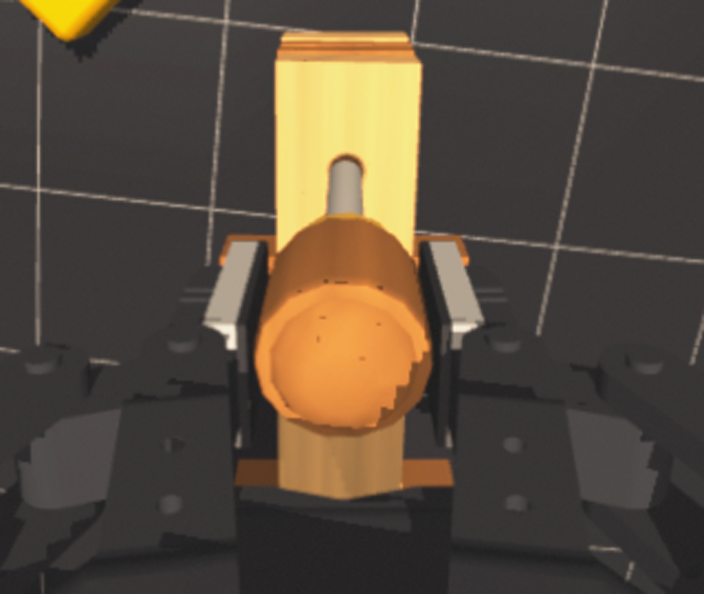

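>>> play_rows(
  targets=[
    {"grip": 190, "linear": [0.08, 0.01, 0], "delta_rot": [0, 0, 0]},
    {"grip": 190, "linear": [0.08, 0.01, -0.5], "delta_rot": [0, 0, 0]},
    {"grip": 190, "linear": [0.08, 0.01, -1.0], "delta_rot": [0, 0, 0]},
    {"grip": 190, "linear": [0.08, 0.01, -1.0], "delta_rot": [0, 0, 0]},
    {"grip": 190, "linear": [0.08, 0.01, -1.1], "delta_rot": [0, 0, 0]},
    {"grip": 190, "linear": [0.08, 0.01, -1.2], "delta_rot": [0, 0, 0]},
    {"grip": 190, "linear": [0.08, 0.01, -1.3], "delta_rot": [0, 0, 0]},
    {"grip": 190, "linear": [0.08, 0.01, -1.35], "delta_rot": [0, 0, 0]},
  ],
)

```text
time: 19.75
ee_pos: [0.4815, 0.0498, 0.1534]
tcp_rot: [179.9, 0.0, 96.6]
wrist_force: [-1.6, -1.3, 5.9]
opening: 0.0302
grasp_force: 41.7
```

>>> play_rows(
  targets=[
    {"grip": 190, "linear": [0, 0, -0.05], "delta_rot": [0, 0, 0]},
    {"grip": 190, "linear": [0, 0, -0.1], "delta_rot": [0, 0, 0]},
    {"grip": 190, "linear": [0, 0, -0.1], "delta_rot": [0, 0, 0]},
  ],
)

```text
time: 20.05
ee_pos: [0.4816, 0.0498, 0.1531]
tcp_rot: [179.9, 0.0, 96.6]
wrist_force: [-2.9, -0.1, 9.3]
opening: 0.0299
grasp_force: 42.1
```

>>> play_rows(
  targets=[
    {"grip": 190, "linear": [-0.03, 0, 0], "delta_rot": [0, 0, 0]},
    {"grip": 190, "linear": [-0.05, 0, 0], "delta_rot": [0, 0, 0]},
    {"grip": 190, "linear": [-0.05, 0, 0], "delta_rot": [0, 0, 0]},
  ],
)

```text
time: 20.35
ee_pos: [0.4814, 0.0499, 0.1532]
tcp_rot: [179.9, 0.0, 96.6]
wrist_force: [-0.0, -1.9, 8.8]
opening: 0.0297
grasp_force: 41.9
```

>>> play_rows(
  targets=[
    {"grip": 190, "linear": [0, 0, 0.3], "delta_rot": [0, 0, 0]},
    {"grip": 190, "linear": [0, 0, 0.4], "delta_rot": [0, 0, 0]},
    {"grip": 190, "linear": [0, 0, 0.4], "delta_rot": [0, 0, 0]},
    {"grip": 190, "linear": [0, 0, 0.4], "delta_rot": [0, 0, 0]},
    {"grip": 190, "linear": [0, 0, 0.4], "delta_rot": [0, 0, 0]},
  ],
)

```text
time: 20.85
ee_pos: [0.4807, 0.0498, 0.1555]
tcp_rot: [-180.0, 0.0, 96.6]
wrist_force: [0.5, 0.3, -0.8]
opening: 0.0302
grasp_force: 41.0
```

```bash
python3 - <<'E'
from h import *
import pickle
p=bot.camera("wrist");save(p,"w8"); pickle.dump(p,open("w8.pkl","wb"))
o=bot.get_obs(); print(o["ee_pos"],o["tcp_rot"],o["time"],o["wrist_force"])
for r in bot.trace(p,"pin")[:1]:
    X,uv=pts(p,r["pixels"])
    for z in np.arange(.08,.125,.008):
        m=abs(X[:,2]-z)<.004
        if m.sum()>5: print(round(z,3),m.sum(),np.round(np.percentile(X[m],[5,50,95],axis=0)*1000,1).tolist())
pin=np.array([480,50,.0])
# refined: expected shank drawing vs. picture
T=[(x,y,.082) for x in (.476,.486) for y in (.045,.055)]
c=proj(p,[[.481,.0499,.078]])[0]; print(c)
u,v=np.round(c).astype(int)
a=p["color"][v-40:v+40,u-50:u+50,::-1]; cv2.imwrite("pics/w8c.png",cv2.resize(a,None,fx=7,fy=7,interpolation=cv2.INTER_CUBIC)); print(u-50,v-40)
E
```

```text
[0.48070429 0.04982076 0.15555134] [-1.79975347e+02 -4.89992865e-04  9.65870391e+01] 20.9 [-0.40806249 -0.68103413 -1.0519365 ]
0.08 23 [[476.0, 29.2, 78.6], [479.8, 53.3, 81.9], [499.6, 54.0, 83.9]]
0.088 54 [[475.6, 51.2, 84.7], [479.4, 53.2, 88.1], [483.7, 53.8, 91.8]]
0.096 55 [[475.7, 50.5, 93.1], [479.1, 53.1, 96.8], [483.9, 53.9, 99.7]]
0.104 64 [[475.4, 51.0, 100.4], [479.6, 53.2, 103.7], [483.5, 53.9, 107.5]]
0.112 72 [[475.4, 51.1, 108.4], [479.1, 53.3, 112.4], [483.8, 53.8, 115.5]]
0.12 70 [[475.9, 51.7, 116.1], [479.0, 53.3, 119.3], [483.1, 54.1, 123.2]]
[328.18058887 207.47184812]
278 167
```

View pics/w8c.png

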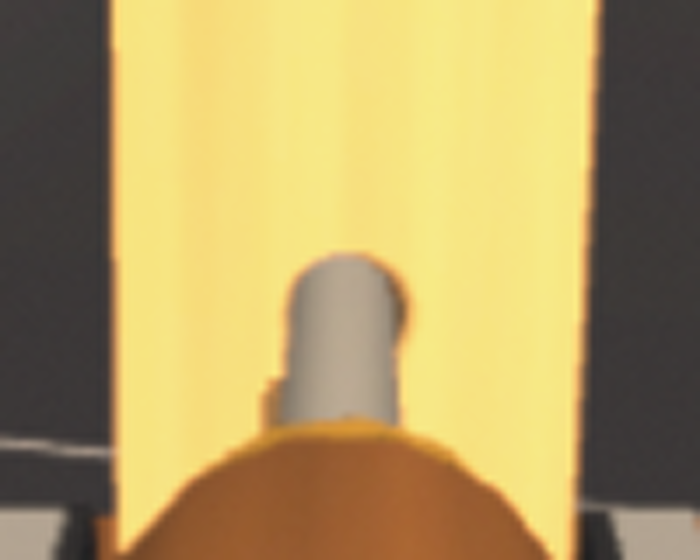

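```bash
python3 - <<'E'
from h import *
import pickle
p=pickle.load(open("w5.pkl","rb")); print(atz(p,[(324.4,207.0)],.078))
E
```

```text
[[0.48117139 0.04720623 0.078     ]]
```

>>> play_rows(
  targets=[
    {"grip": 190, "linear": [0.04, -0.08, 0], "delta_rot": [0, 0, 0]},
    {"grip": 190, "linear": [0.04, -0.08, 0], "delta_rot": [0, 0, 0]},
    {"grip": 190, "linear": [0.04, -0.08, -0.1], "delta_rot": [0, 0, 0]},
    {"grip": 190, "linear": [0.04, -0.08, -0.2], "delta_rot": [0, 0, 0]},
    {"grip": 190, "linear": [0.04, -0.08, -0.3], "delta_rot": [0, 0, 0]},
    {"grip": 190, "linear": [0.04, -0.08, -0.35], "delta_rot": [0, 0, 0]},
    {"grip": 190, "linear": [0.04, -0.08, -0.4], "delta_rot": [0, 0, 0]},
    {"grip": 190, "linear": [0.04, -0.08, -0.4], "delta_rot": [0, 0, 0]},
  ],
)

```text
time: 21.75
ee_pos: [0.4812, 0.049, 0.1517]
tcp_rot: [-180.0, 0.0, 96.6]
wrist_force: [1.2, -0.6, -0.9]
opening: 0.03
grasp_force: 41.1
```

>>> play_rows(
  targets=[
    {"grip": 190, "linear": [0, 0, -0.2], "delta_rot": [0, 0, 0]},
    {"grip": 190, "linear": [0, 0, -0.4], "delta_rot": [0, 0, 0]},
    {"grip": 190, "linear": [0, 0, -0.6], "delta_rot": [0, 0, 0]},
    {"grip": 190, "linear": [0, 0, -0.8], "delta_rot": [0, 0, 0]},
    {"grip": 190, "linear": [0, 0, -1.0], "delta_rot": [0, 0, 0]},
    {"grip": 190, "linear": [0, 0, -1.2], "delta_rot": [0, 0, 0]},
    {"grip": 190, "linear": [0, 0, -1.3], "delta_rot": [0, 0, 0]},
  ],
)

```text
time: 22.45
ee_pos: [0.4812, 0.049, 0.1386]
tcp_rot: [180.0, 0.0, 96.6]
wrist_force: [0.6, -1.5, 0.5]
opening: 0.0297
grasp_force: 41.2
```

>>> play_rows(
  targets=[
    {"grip": 190, "linear": [0, 0, -0.1], "delta_rot": [0, 0, 0]},
    {"grip": 190, "linear": [0, 0, -0.2], "delta_rot": [0, 0, 0]},
    {"grip": 190, "linear": [0, 0, -0.2], "delta_rot": [0, 0, 0]},
  ],
)

```text
time: 22.75
ee_pos: [0.4811, 0.0491, 0.1366]
tcp_rot: [-180.0, -0.0, 96.6]
wrist_force: [0.3, -0.8, -1.9]
opening: 0.0302
grasp_force: 41.2
```

>>> play_rows(
  targets=[
    {"grip": 190, "linear": [0, 0, -0.15], "delta_rot": [0, 0, 0]},
    {"grip": 190, "linear": [0, 0, -0.3], "delta_rot": [0, 0, 0]},
    {"grip": 190, "linear": [0, 0, -0.45], "delta_rot": [0, 0, 0]},
    {"grip": 190, "linear": [0, 0, -0.6], "delta_rot": [0, 0, 0]},
    {"grip": 190, "linear": [0, 0, -0.75], "delta_rot": [0, 0, 0]},
    {"grip": 190, "linear": [0, 0, -0.75], "delta_rot": [0, 0, 0]},
  ],
)

```text
time: 23.35
ee_pos: [0.4811, 0.0491, 0.129]
tcp_rot: [-180.0, -0.0, 96.6]
wrist_force: [0.8, -0.0, -1.7]
opening: 0.0299
grasp_force: 41.1
```

>>> play_rows(
  targets=[
    {"grip": 190, "linear": [0, 0, -0.1], "delta_rot": [0, 0, 0]},
    {"grip": 190, "linear": [0, 0, -0.2], "delta_rot": [0, 0, 0]},
    {"grip": 190, "linear": [0, 0, -0.3], "delta_rot": [0, 0, 0]},
    {"grip": 190, "linear": [0, 0, -0.3], "delta_rot": [0, 0, 0]},
  ],
)

```text
time: 23.75
ee_pos: [0.4811, 0.0491, 0.1261]
tcp_rot: [-180.0, -0.0, 96.6]
wrist_force: [0.8, -0.3, -1.3]
opening: 0.0297
grasp_force: 41.1
```

>>> play_rows(
  targets=[
    {"grip": 190, "linear": [0, 0, -0.15], "delta_rot": [0, 0, 0]},
    {"grip": 190, "linear": [0, 0, -0.3], "delta_rot": [0, 0, 0]},
    {"grip": 190, "linear": [0, 0, -0.45], "delta_rot": [0, 0, 0]},
    {"grip": 190, "linear": [0, 0, -0.6], "delta_rot": [0, 0, 0]},
    {"grip": 190, "linear": [0, 0, -0.65], "delta_rot": [0, 0, 0]},
    {"grip": 190, "linear": [0, 0, -0.65], "delta_rot": [0, 0, 0]},
  ],
)

```text
time: 24.35
ee_pos: [0.4811, 0.049, 0.1196]
tcp_rot: [-180.0, -0.0, 96.6]
wrist_force: [-0.3, -1.4, -2.1]
opening: 0.0301
grasp_force: 41.1
```

>>> play_rows(
  targets=[
    {"grip": 190, "linear": [0, 0, -0.05], "delta_rot": [0, 0, 0]},
    {"grip": 190, "linear": [0, 0, -0.1], "delta_rot": [0, 0, 0]},
    {"grip": 190, "linear": [0, 0, -0.15], "delta_rot": [0, 0, 0]},
    {"grip": 190, "linear": [0, 0, -0.15], "delta_rot": [0, 0, 0]},
  ],
)

```text
time: 24.75
ee_pos: [0.4812, 0.049, 0.1182]
tcp_rot: [-180.0, -0.0, 96.6]
wrist_force: [0.4, -0.6, -1.8]
opening: 0.0301
grasp_force: 41.1
```

>>> play_rows(
  targets=[
    {"grip": 190, "linear": [0, 0, -0.05], "delta_rot": [0, 0, 0]},
    {"grip": 190, "linear": [0, 0, -0.1], "delta_rot": [0, 0, 0]},
    {"grip": 190, "linear": [0, 0, -0.1], "delta_rot": [0, 0, 0]},
  ],
)

```text
time: 25.05
ee_pos: [0.4813, 0.0491, 0.1177]
tcp_rot: [180.0, -0.0, 96.6]
wrist_force: [-0.4, -0.9, 4.0]
opening: 0.0296
grasp_force: 41.6
```

>>> play_rows(
  targets=[
    {"grip": 190, "linear": [0.1, 0, 0], "delta_rot": [0, 0, 0]},
    {"grip": 190, "linear": [0.2, 0, 0], "delta_rot": [0, 0, 0]},
    {"grip": 190, "linear": [0.3, 0, 0], "delta_rot": [0, 0, 0]},
    {"grip": 190, "linear": [0.3, 0, 0], "delta_rot": [0, 0, 0]},
  ],
)

```text
time: 25.45
ee_pos: [0.4832, 0.049, 0.1176]
tcp_rot: [-179.9, -0.0, 96.6]
wrist_force: [-6.3, -0.2, 8.7]
opening: 0.03
grasp_force: 42.1
```

>>> play_rows(
  targets=[
    {"grip": 190, "linear": [-0.02, 0.115, 0], "delta_rot": [0, 0, 0]},
    {"grip": 190, "linear": [-0.09, 0.21, 0], "delta_rot": [0, 0, 0]},
    {"grip": 190, "linear": [-0.09, 0.21, 0], "delta_rot": [0, 0, 0]},
  ],
)

```text
time: 25.75
ee_pos: [0.4827, 0.0506, 0.1176]
tcp_rot: [-179.9, 0.1, 96.6]
wrist_force: [-4.1, -4.1, 7.5]
opening: 0.03
grasp_force: 41.8
```

>>> play_rows(
  targets=[
    {"grip": 190, "linear": [0.06, 0.06, 0.03], "delta_rot": [0, 0, 0]},
    {"grip": 190, "linear": [0.06, 0.06, 0.03], "delta_rot": [0, 0, 0]},
  ],
)

```text
time: 25.95
ee_pos: [0.4836, 0.0514, 0.1177]
tcp_rot: [-180.0, 0.0, 96.6]
wrist_force: [-4.4, -3.7, 5.8]
opening: 0.03
grasp_force: 41.4
```

>>> play_rows(
  targets=[
    {"grip": 190, "linear": [-0.06, 0.05, 0], "delta_rot": [0, 0, 0]},
    {"grip": 190, "linear": [-0.12, 0.08, 0], "delta_rot": [0, 0, 0]},
    {"grip": 190, "linear": [-0.12, 0.08, 0], "delta_rot": [0, 0, 0]},
  ],
)

```text
time: 26.25
ee_pos: [0.483, 0.0524, 0.1177]
tcp_rot: [180.0, 0.0, 96.6]
wrist_force: [0.7, -3.4, 3.9]
opening: 0.0299
grasp_force: 41.4
```

>>> play_rows(
  targets=[
    {"grip": 190, "linear": [-0.08, 0, 0], "delta_rot": [0, 0, 0]},
    {"grip": 190, "linear": [-0.16, -0.01, 0], "delta_rot": [0, 0, 0]},
    {"grip": 190, "linear": [-0.16, -0.01, 0], "delta_rot": [0, 0, 0]},
  ],
)

```text
time: 26.55
ee_pos: [0.4813, 0.0527, 0.1176]
tcp_rot: [180.0, -0.0, 96.6]
wrist_force: [2.0, -1.1, 1.4]
opening: 0.0302
grasp_force: 41.4
```

>>> play_rows(
  targets=[
    {"grip": 190, "linear": [-0.08, -0.02, 0], "delta_rot": [0, 0, 0]},
    {"grip": 190, "linear": [-0.15, -0.05, 0], "delta_rot": [0, 0, 0]},
    {"grip": 190, "linear": [-0.15, -0.05, 0], "delta_rot": [0, 0, 0]},
  ],
)

```text
time: 26.85
ee_pos: [0.4792, 0.0521, 0.1172]
tcp_rot: [-179.9, -0.0, 96.6]
wrist_force: [0.1, -0.2, -0.1]
opening: 0.0299
grasp_force: 41.1
```

>>> play_rows(
  targets=[
    {"grip": 190, "linear": [-0.06, -0.05, 0], "delta_rot": [0, 0, 0]},
    {"grip": 190, "linear": [-0.12, -0.1, 0], "delta_rot": [0, 0, 0]},
    {"grip": 190, "linear": [-0.12, -0.1, 0], "delta_rot": [0, 0, 0]},
  ],
)

```text
time: 27.15
ee_pos: [0.4783, 0.0511, 0.1176]
tcp_rot: [-180.0, -0.0, 96.6]
wrist_force: [0.2, 0.9, 1.3]
opening: 0.0301
grasp_force: 41.3
```

>>> play_rows(
  targets=[
    {"grip": 190, "linear": [0.05, 0.04, 0], "delta_rot": [0, 0, 0]},
    {"grip": 190, "linear": [0.11, 0.09, 0], "delta_rot": [0, 0, 0]},
    {"grip": 190, "linear": [0.11, 0.09, -0.05], "delta_rot": [0, 0, 0]},
    {"grip": 190, "linear": [0.11, 0.09, -0.08], "delta_rot": [0, 0, 0]},
    {"grip": 190, "linear": [0.11, 0.09, -0.08], "delta_rot": [0, 0, 0]},
  ],
)

```text
time: 27.65
ee_pos: [0.4795, 0.0519, 0.1166]
tcp_rot: [-180.0, -0.0, 96.6]
wrist_force: [-1.4, 0.6, -0.9]
opening: 0.0299
grasp_force: 41.1
```

Sinking in; go on gently.

>>> play_rows(
  targets=[
    {"grip": 190, "linear": [0, 0, -0.06], "delta_rot": [0, 0, 0]},
    {"grip": 190, "linear": [0, 0, -0.12], "delta_rot": [0, 0, 0]},
    {"grip": 190, "linear": [0, 0, -0.12], "delta_rot": [0, 0, 0]},
  ],
)

```text
time: 27.95
ee_pos: [0.4795, 0.0518, 0.1155]
tcp_rot: [-180.0, -0.0, 96.6]
wrist_force: [0.2, 0.3, -0.8]
opening: 0.0299
grasp_force: 41.1
```

>>> play_rows(
  targets=[
    {"grip": 190, "linear": [0, 0, -0.06], "delta_rot": [0, 0, 0]},
    {"grip": 190, "linear": [0, 0, -0.12], "delta_rot": [0, 0, 0]},
    {"grip": 190, "linear": [0, 0, -0.12], "delta_rot": [0, 0, 0]},
  ],
)

```text
time: 28.25
ee_pos: [0.4795, 0.0519, 0.1143]
tcp_rot: [-180.0, -0.0, 96.6]
wrist_force: [0.1, 1.0, -1.8]
opening: 0.0299
grasp_force: 41.1
```

>>> play_rows(
  targets=[
    {"grip": 190, "linear": [0, 0, -0.15], "delta_rot": [0, 0, 0]},
    {"grip": 190, "linear": [0, 0, -0.3], "delta_rot": [0, 0, 0]},
    {"grip": 190, "linear": [0, 0, -0.45], "delta_rot": [0, 0, 0]},
    {"grip": 190, "linear": [0, 0, -0.6], "delta_rot": [0, 0, 0]},
    {"grip": 190, "linear": [0, 0, -0.75], "delta_rot": [0, 0, 0]},
    {"grip": 190, "linear": [0, 0, -0.9], "delta_rot": [0, 0, 0]},
    {"grip": 190, "linear": [0, 0, -1.05], "delta_rot": [0, 0, 0]},
    {"grip": 190, "linear": [0, 0, -1.2], "delta_rot": [0, 0, 0]},
  ],
)

```text
time: 29.05
ee_pos: [0.4795, 0.0519, 0.1023]
tcp_rot: [180.0, -0.0, 96.6]
wrist_force: [-0.0, 1.3, -0.1]
opening: 0.0302
grasp_force: 41.1
```

>>> play_rows(
  targets=[
    {"grip": 190, "linear": [0, 0, -0.15], "delta_rot": [0, 0, 0]},
    {"grip": 190, "linear": [0, 0, -0.3], "delta_rot": [0, 0, 0]},
    {"grip": 190, "linear": [0, 0, -0.45], "delta_rot": [0, 0, 0]},
    {"grip": 190, "linear": [0, 0, -0.6], "delta_rot": [0, 0, 0]},
    {"grip": 190, "linear": [0, 0, -0.75], "delta_rot": [0, 0, 0]},
    {"grip": 190, "linear": [0, 0, -0.9], "delta_rot": [0, 0, 0]},
    {"grip": 190, "linear": [0, 0, -1.05], "delta_rot": [0, 0, 0]},
    {"grip": 190, "linear": [0, 0, -1.2], "delta_rot": [0, 0, 0]},
    {"grip": 190, "linear": [0, 0, -1.2], "delta_rot": [0, 0, 0]},
  ],
)

```text
time: 29.95
ee_pos: [0.4794, 0.0519, 0.0901]
tcp_rot: [-180.0, -0.0, 96.6]
wrist_force: [-0.3, 0.7, -1.3]
opening: 0.0297
grasp_force: 41.0
```

>>> play_rows(
  targets=[
    {"grip": 190, "linear": [0, 0, -0.1], "delta_rot": [0, 0, 0]},
    {"grip": 190, "linear": [0, 0, -0.2], "delta_rot": [0, 0, 0]},
    {"grip": 190, "linear": [0, 0, -0.25], "delta_rot": [0, 0, 0]},
    {"grip": 190, "linear": [0, 0, -0.25], "delta_rot": [0, 0, 0]},
  ],
)

```text
time: 30.35
ee_pos: [0.4795, 0.0518, 0.0879]
tcp_rot: [180.0, -0.0, 96.6]
wrist_force: [-0.6, 1.4, 0.3]
opening: 0.0301
grasp_force: 41.3
```

>>> play_rows(
  targets=[
    {"grip": 190, "linear": [0, 0, -0.05], "delta_rot": [0, 0, 0]},
    {"grip": 190, "linear": [0, 0, -0.05], "delta_rot": [0, 0, 0]},
  ],
)

```text
time: 30.55
ee_pos: [0.4795, 0.0519, 0.0879]
tcp_rot: [180.0, -0.0, 96.6]
wrist_force: [-1.8, 1.5, 5.1]
opening: 0.0298
grasp_force: 41.7
```

>>> play_rows(
  targets=[
    {"grip": 150, "linear": [0, 0, 0], "delta_rot": [0, 0, 0]},
    {"grip": 100, "linear": [0, 0, 0], "delta_rot": [0, 0, 0]},
    {"grip": 60, "linear": [0, 0, 0], "delta_rot": [0, 0, 0]},
    {"grip": 20, "linear": [0, 0, 2], "delta_rot": [0, 0, 0]},
    {"grip": 0, "linear": [0, 0, 6], "delta_rot": [0, 0, 0]},
    {"grip": 0, "linear": [0, 0, 10], "delta_rot": [0, 0, 0]},
    {"grip": 0, "linear": [0, 0, 15], "delta_rot": [0, 0, 0]},
    {"grip": 0, "linear": [0, 1, 20], "delta_rot": [0, 0, 0]},
    {"grip": 0, "linear": [0, 1, 20], "delta_rot": [0, 0, 0]},
    {"grip": 0, "linear": [0, 1, 20], "delta_rot": [0, 0, 0]},
  ],
)

```text
time: 31.55
ee_pos: [0.4801, 0.062, 0.2883]
tcp_rot: [179.9, 0.0, 96.6]
wrist_force: [-0.5, -0.5, -0.4]
opening: 0.0852
grasp_force: 0.0
```

```bash
python3 - <<'E'
from h import *
import pickle
p=bot.camera("wrist");save(p,"w9"); o=bot.get_obs(); print(o["ee_pos"],o["time"])
X,uv=pts(p)
m=(abs(X[:,2]-.078)<.003)&(abs(X[:,0]-.49)<.05)&(X[:,1]<.12)&(X[:,1]>-.25)
print(m.sum(),cv2.minAreaRect(X[m][:,:2].astype(np.float32)*1000),np.median(X[m][:,2]))
Y=X[m]; E=[]
for y in np.arange(-.10,.03,.01):
    s=Y[abs(Y[:,1]-y)<.002][:,0]
    if len(s)>10: E.append((y,s.min(),s.max()))
E=np.array(E)*1000; print("edge angles from -y (deg)",[round(np.degrees(np.arctan(-np.polyfit(E[:,0],E[:,i],1)[0])),2) for i in(1,2)],len(E))
h=(np.hypot(X[:,0]-.48,X[:,1]-.05)<.025)&(X[:,2]>.095); print("handle",X[h].mean(0),X[h][:,2].max())
S=proj(p,[[.451,-.0293,.026],[.5263,-.0208,.026],[.464,-.143,.026],[.540,-.1348,.026]]); C=[]
g=p["color"].min(2).astype(float)
for u,v in np.round(S).astype(int):
    w=g[v-6:v+7,u-6:u+7]; b=np.clip(w-np.percentile(w,60)-25,0,None); yy,xx=np.mgrid[v-6:v+7,u-6:u+7]; C.append(((b*xx).sum()/b.sum(),(b*yy).sum()/b.sum()))
Z=atz(p,C,.026)*1000; print(np.round(S,1).tolist(),np.round(Z[:,:2],1).tolist()); d=(Z[2]+Z[3]-Z[0]-Z[1]); print("back ang",np.degrees(np.arctan2(d[0],-d[1])))
E
```

```text
[0.47964039 0.06186835 0.28688202] 31.6
7406 ((488.0301513671875, -40.99089050292969), (44.30866241455078, 254.61988830566406), 6.168998718261719) 0.07761237281420275
edge angles from -y (deg) [np.float64(6.2), np.float64(6.17)] 13
handle [0.47746344 0.06932274 0.32499397] 0.3774234323325303
[[294.3, 231.0], [355.6, 231.0], [296.6, 311.1], [353.8, 311.4]] [[451.0, -28.8], [526.2, -20.3], [463.9, -142.6], [539.9, -135.8]]
back ang 6.603374060202824
```

View pics/w9.png

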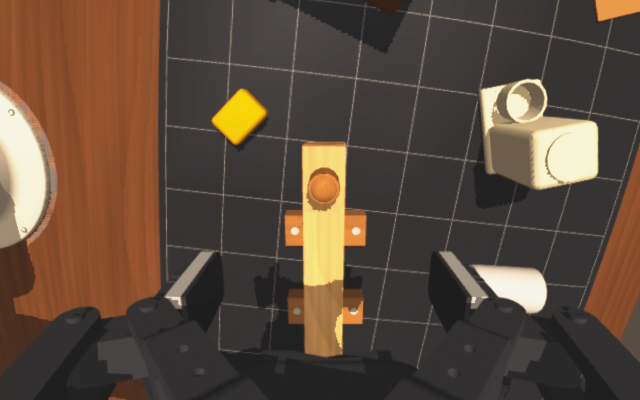

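```bash
python3 -c "
from workcell import bot
print(bot.job_done())"
```

```text
the job is handed in; nothing more can be done
None
```

I put the pivot together and handed the job in at about 32 s of the 72 s; no verdict came back. By my measurements, the pin is through all four parts with its collar home, the front jaw is about 0.4° off parallel, and nothing else was touched.

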